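# Check weight onto the balance under its lidded draught shield

## Robot

A 6-joint arm with a two-finger parallel gripper is mounted at the origin on a cart in front of the work surface, level with it; the furniture and walls round the work are solid. World frame = base frame: x ahead of the robot, y to its left, z up, the work surface at z = 0. Lengths are in m, angles in degrees, forces in N, time in s.
With the tool pointing down it reaches from about 0.375 to 0.9 m from the base axis. Payload 3.1 kg.
Tool frame: the origin (TCP) lies at the very end of the fingers, on their centre line; the grasp point (between the pads) lies grip_point_offset behind it (grip_point_offset is the distance from the TCP to the grasp point, in m); z points along the fingers, y is the line along which they close (so a half turn about z gives the same grasp; the last joint's range is limited). The gripper opens to 87 mm and grips with 3 to 60 N. Pads are 19 mm wide; open, the fingers measure 117 mm over their backs; the gripper's body (75 mm by 190 mm) begins 51 mm behind the grasp point.
Start: joints at [-85.743, 30.224, 82.088, -0, 67.689, -10.227], TCP at [0.156, -0.605, 0.223] pointing down, gripper open.
Joint ranges: [-176.69, 176.69], [-43.24, 126.21], [12.49, 139.97], [-82, 262], [0, 151.66], [-163.58, 163.58]. Speed limits (degrees/s): [159.86, 159.86, 180, 180, 180, 180].

## Interface

Orientations are given as a 3x3 rotation matrix whose columns are the frame's x, y, z axes.
In Python, from rig import * gives the robot as it stands.
- The arm moves only by the tool move_arm, never from a script. Its argument "increments" is a list of rows, each a list of 3 entries, a list of its own where there are three numbers: the shift along the tool's x, y, z in units of 30 mm (1.0 is 30 mm), then the turn, a rotation vector about the tool's x, y, z in units of 120 degrees (1.0 is 120 degrees), then the closure, from 0 (fully open) to 1 (shut). A call has 1 to 20 rows; each row shifts and turns the commanded pose from where the row before left it, along the tool's axes as they then stand; what a row does not reach is not made up. A row lasts 1/12 s, in which the tool goes at most 41.7 mm and 7.16 degrees, less where a joint would pass 70% of its speed; a pose out of reach is approached as far as the arm can. A call with a number of a shift or a turn outside -1 to 1 is refused whole. A call with a gripper value outside its range is refused whole. The fingers move at their own pace and stop on an object; the grip force is fixed at half the most. Time passes only in rows, so rows that do not move let the fingers close. It gives the time, the measured TCP pose, the force, the opening and the grip force at its end, in the units of the state.
- read_state(): the state, without advancing time (a new reading comes with each control period).
- capture(name): name is "scene" or "top" or "wrist"; returns a dict with "img" (384x512x3 uint8, red, green, blue), "mtx" (3x3 intrinsics, pixels), "eye" and "rotation" of the camera in the world. Camera axes: x right, y down, z forward; pixel columns grow to the right and rows downward; lengths in m; the calibration is good to about 2 mm. A picture is of the moment at which its call begins. There is no depth.
- hand_in(): hands the job in; it is judged then, once.
Trained networks look in a picture, given as the dict that the camera call returned (one of the last four; its "shot" number tells which), for a name from the list of things; names that differ only in an ending like _2 or _b are one class to them, and where a whole thing is asked for, a point or a joint stands for the part that bears it (a point fixed in the world has none). Each returns a list of dicts, best first, with "confidence" (0 to 1); they miss things now and then, are a little off and sometimes report something else, mostly with a low value. They report only what shows in the picture. A call takes as long as a camera call. They do not tell look-alikes from the thing itself.
- search_frame(picture, label): "extent" ([left, top, right, bottom] as shares, 0 to 1, of the picture: columns of its width, rows of its height, round what is visible of it).
- pinpoint(picture, label): "xy" ([column, row] as shares, 0 to 1, of the picture: columns of its width, rows of its height: a listed point, or the origin of a listed thing).
The state is a dict: "time_s": time; "joint_positions": joint angles; "qvel": joint speeds; "tau": joint torques, N m; "position": TCP position; "tcp_rot": TCP orientation; "force": force on the tool from outside, world axes, zero at the start; "moment": the same for the moment, N m; "opening": opening from 0.0 (shut) to 1.0 (fully open); "grasp_force": force on a finger pad.
Only numpy, scipy, OpenCV 4.12 (cv2) and the standard library are available. Lean on these libraries where they do the work, as an engineer would, in place of code of your own. Each camera call takes 0.05 s, during which the arm holds its last target. There are 200 camera calls.

## Task

Set the small balance up for its daily check: take the lid off the round glass draught shield and lay it flat on the bench beside it, knob up, then stand the largest of the three steel check weights upright in the middle of the weighing pan, lowering it rather than dropping it. Finally put the lid back so that it sits fully down on the glass all round. Set the lid down gently both times, do not press hard on the balance or shove it, and leave the two smaller weights and everything else on the bench where they are.

Things in the scene. Friction and masses are not known exactly. Their poses are not given: they have to be found in the camera images.
- balance: Pocket balance, loose on four feet, about 1.2 kg. White case 190 (x) x 150 (y) mm, 26 mm high. Origin: centre of the case at bench level; z up. Display and keys lie on its -x side, which faces the robot. A round steel pan, 121 mm in diameter, is centred 22 mm from the origin along +x, within a round glass draught shield fixed to the case.
- pan_centre (a point): Centre of the pan's upper face, 40 mm over the bench; axes as those of the balance.
- shield_rim (a point): Centre of the open mouth of the glass shield, in the plane of its rim, 100 mm over the bench (60 mm over the pan), right above pan_centre. The glass is 128 mm inside and 134 mm outside diameter.
- shield_lid: Loose round grey lid of the shield, 70 to 120 g, black knob on top. Origin: centre of its underside; z up. Its tapered plug (diameter 116 mm at the underside, 124 mm at the flange) drops 6 mm into the glass, 2 mm to spare all round; a 141 mm flange, 6 to 10 mm above the origin, rests on the rim, so in place the origin is 6 mm below the rim. On the bench it lies on its plug.
- lid_knob (a point): Centre of the lid's black knob, 27 mm above the lid's origin. The knob is an upright cylinder 24 mm in diameter on the lid's axis, from 12.5 to 42 mm above the origin, on a low boss 34 mm in diameter (10 to 12.5 mm); it can be gripped at any yaw.
- weight_block: Wooden block 62 (x) x 150 (y) x 22 (z) mm, loose, 0.35 kg. Origin: centre of its underside. The weights stand in three round recesses, 8 mm deep and 3 mm wider than the weight, in a row along its y axis. It stands left or right, where the balance does not; the bench between the two, 0.40 to 0.55 m ahead of the robot, is empty over at least 170 mm.
- check_weight_large: Largest check weight (200 g), polished steel: cylinder 30 mm in diameter and 36 mm high with a small knob on it, 44 mm in all. Origin: centre of its foot; z up. It starts in an end recess of the block (y = -48 mm in the block's frame), foot 14 mm over the bench, so that the upper 28 mm of the cylinder stand clear of the block.
- check_weight_medium: Middle check weight (100 g), 24 mm in diameter and 36 mm high with its knob; origin at the centre of its foot. In the middle recess (y = +4 mm), its foot 14 mm over the bench. To be left there.
- check_weight_small: Smallest check weight (50 g), 19 mm in diameter and 30 mm high with its knob; origin at the centre of its foot. In the other end recess (y = +46 mm). To be left there.
- pill_pot_blue: Bystander: white pill pot with a blue cap, 42 mm in diameter, 62 mm high, behind the work; origin at the centre of its foot.
- amber_small: Bystander: small amber bottle with a dark cap, 38 mm in diameter, 68 mm high, behind the work; origin at the centre of its foot.
- tablet_cutter: Bystander: blue and white tablet cutter, 36 x 84 x 26 mm, to the right of the work; origin at the centre of its underside.
- label_roll: Bystander: roll of label paper, 62 mm in diameter, 40 mm high, to the right of the work; origin at the centre of its underside.
Things that resemble listed ones, but are neither listed nor needed, are in the scene too. Leave any red look-alike of the shield_lid alone.

How it is judged (in metres and radians):
On the way, in this order (a step that is already met when the one before it is completed fails the run):
1. the lid lies flat on the bench, knob up, let go and at rest (height (world z) of shield_lid below 0.015 m and angle between shield_lid's own z axis and vertical below 0.06 rad and linear speed of shield_lid below 0.02 m/s and contact force between shield_lid and the fingers below 0.05 N), for 0.2 s.
2. the largest weight stands upright in the middle of the pan, let go and at rest, while the lid still lies on the bench (horizontal distance between check_weight_large and pan_centre below 0.02 m and z of check_weight_large in the frame of pan_centre between -0.003 and 0.003 m and angle between check_weight_large's own z axis and vertical below 0.06 rad and linear speed of check_weight_large below 0.02 m/s and contact force between check_weight_large and the fingers below 0.05 N and height (world z) of shield_lid below 0.015 m), for 0.2 s.
At the end, for the whole second after the job is handed in: The largest check weight stands upright on the pan, its axis within 20 mm of the pan's centre, and the lid is back on the glass shield: within 6 mm of its centre, flange down on the rim within 2 mm, level within 0.04 rad. Both are released and at rest (horizontal distance between check_weight_large and pan_centre below 0.02 m and z of check_weight_large in the frame of pan_centre between -0.003 and 0.003 m and angle between check_weight_large's own z axis and vertical below 0.06 rad and linear speed of each of check_weight_large, shield_lid below 0.02 m/s and contact force between each of check_weight_large, shield_lid and the fingers below 0.05 N and horizontal distance between shield_lid and shield_rim below 0.006 m and z of shield_lid in the frame of shield_rim between -0.0085 and -0.004 m and angle between shield_lid's own z axis and vertical below 0.04 rad); the robot touches nothing.
It fails at once if the weight falls or is thrust down inside the shield (faster than 0.5 m/s) (horizontal distance between check_weight_large and pan_centre below 0.062 m and height (world z) of check_weight_large below 0.085 m and linear speed of check_weight_large above 0.5 m/s).
It fails at once if the lid is dropped onto the bench or slapped onto the glass (faster than 0.5 m/s close above it) ((height (world z) of shield_lid below 0.025 m and linear speed of shield_lid above 0.5 m/s) or (horizontal distance between shield_lid and shield_rim below 0.05 m and z of shield_lid in the frame of shield_rim below 0.012 m and linear speed of shield_lid above 0.5 m/s)).
It fails at once if the balance, its pan or its glass is pressed with more than 40 N by the robot itself, or more than 80 N through the weight or the lid (contact force between balance and the arm above 40 N or contact force between balance and the fingers above 40 N or contact force between balance and check_weight_large above 80 N or contact force between balance and shield_lid above 80 N).
It fails at once if the balance is shoved more than 20 mm or tipped (distance of balance from where it was at the start of the episode above 0.02 m or angle between balance's own z axis and vertical above 0.1 rad).
It fails at once if the weight block, a smaller weight or a bystander is moved more than 30 mm, or a smaller weight is tipped over (distance of any of weight_block, check_weight_medium, check_weight_small, pill_pot_blue, amber_small, tablet_cutter, label_roll from where it was at the start of the episode above 0.03 m or angle between any of check_weight_medium, check_weight_small's own z axis and vertical above 0.5 rad).
It also fails if it takes over 69 s, if anything falls off the work surface, if the arm or the gripper's body presses on something with over 40 N, if the wrist force passes 120 N, or if a joint passes its speed limit or range.

## Working session

There is one attempt and no reset: what is moved stays moved. The work goes in short steps, Python scripts to look and compute and a tool call to move; the robot and the scene stay as the last step left them, time stands still between calls to the robot, and variables do not carry over. Pictures are saved under pics/ and viewed, at most 10 in all, crops included, and the job is handed in when it is done.

Besides the shell and the picture viewer there is one more tool, called after ">>>" as a command line: name --argument value ..., lists and objects as JSON in quotes. move_arm: Moves the arm, as the interface text tells. Its arguments: {"type":"object","properties":{"increments":{"type":"array"}},"required":["increments"]}

```bash
ls; mkdir -p pics
cat > h.py <<'E'
from rig import *
import numpy as np, cv2
def ray(p,xy):
    h,w=p["img"].shape[:2]
    d=np.linalg.inv(p["mtx"])@[xy[0]*w,xy[1]*h,1]; return np.array(p["rotation"])@d
def onz(p,xy,z):
    d=ray(p,xy); e=np.array(p["eye"]); return e+d*(z-e[2])/d[2]
def proj(p,X):
    c=np.array(p["rotation"]).T@(np.array(X)-p["eye"]); q=np.array(p["mtx"])@c; return q[:2]/q[2]
def save(p,n): cv2.imwrite("pics/"+n+".png",p["img"][:,:,::-1])
E
python3 - <<'E'
from h import *
s=read_state(); print({k:np.round(v,3).tolist() for k,v in s.items() if k!='tau'})
try: print(grip_point_offset)
except Exception as e: print(e)
Z=dict(balance=0,lid_knob=.121,shield_lid=.094,shield_rim=.1,weight_block=0,check_weight_large=.014,check_weight_medium=.014,check_weight_small=.014,pill_pot_blue=0,amber_small=0,tablet_cutter=0,label_roll=0)
ims=[]
for c in("top","scene"):
    p=capture(c); ims.append(p); save(p,c); print(c,np.round(p["eye"],3))
    for n,z in Z.items():
        for r in pinpoint(p,n)[:3]:
            print(n,round(r["confidence"],2),np.round(np.array(r["xy"])*[512,384],0),np.round(onz(p,r["xy"],z),3))
E
```

```text
pics
{'time_s': 0.0, 'joint_positions': [-85.744, 30.278, 82.155, -0.0, 67.688, -10.226], 'qvel': [-0.041, -0.092, 0.015, 0.036, 0.035, -0.021], 'position': [0.156, -0.604, 0.222], 'tcp_rot': [[0.968, 0.25, -0.0], [0.25, -0.968, 0.002], [0.0, -0.002, -1.0]], 'force': [-0.114, -0.026, -0.423], 'moment': [-0.012, 0.06, -0.042], 'grasp_force': 0.0, 'opening': 1.001}
0.0187
top [ 0.348 -0.151  1.44 ]
balance 0.88 [292. 203.] [ 0.459 -0.293  0.   ]
lid_knob 0.93 [291. 200.] [ 0.461 -0.279  0.121]
lid_knob 0.74 [394. 221.] [ 0.378 -0.633  0.121]
shield_lid 0.82 [287. 198.] [ 0.47  -0.268  0.094]
shield_lid 0.64 [389. 219.] [ 0.385 -0.623  0.094]
weight_block 0.59 [157. 216.] [0.425 0.218 0.   ]
check_weight_large 0.38 [169. 222.] [0.403 0.168 0.014]
check_weight_medium 0.58 [155. 218.] [0.417 0.221 0.014]
check_weight_small 0.61 [158. 215.] [0.43  0.209 0.014]
check_weight_small 0.42 [140. 215.] [0.432 0.275 0.014]
check_weight_small 0.31 [155. 219.] [0.415 0.222 0.014]
pill_pot_blue 0.63 [203. 161.] [0.63  0.039 0.   ]
pill_pot_blue 0.61 [140. 218.] [0.42 0.28 0.  ]
amber_small 0.65 [233.
[... 155 characters left out ...]
 1.033]
lid_knob 0.59 [365. 164.] [ 0.333 -0.555  0.121]
shield_lid 0.91 [366. 166.] [ 0.342 -0.574  0.094]
shield_lid 0.74 [164. 284.] [0.375 0.232 0.094]
weight_block 0.88 [166. 283.] [0.425 0.219 0.   ]
check_weight_large 0.67 [183. 277.] [0.401 0.169 0.014]
check_weight_large 0.53 [349. 187.] [ 0.346 -0.513  0.014]
check_weight_medium 0.67 [349. 189.] [ 0.341 -0.506  0.014]
check_weight_medium 0.39 [161. 285.] [0.422 0.236 0.014]
check_weight_small 0.4 [152. 292.] [0.417 0.269 0.014]
pill_pot_blue 0.45 [181. 210.] [0.65  0.042 0.   ]
amber_small 0.71 [212. 201.] [ 0.617 -0.072  0.   ]
tablet_cutter 0.53 [347. 185.] [ 0.363 -0.527  0.   ]
label_roll 0.17 [212. 198.] [ 0.627 -0.078  0.   ]
```

View pics/top.png

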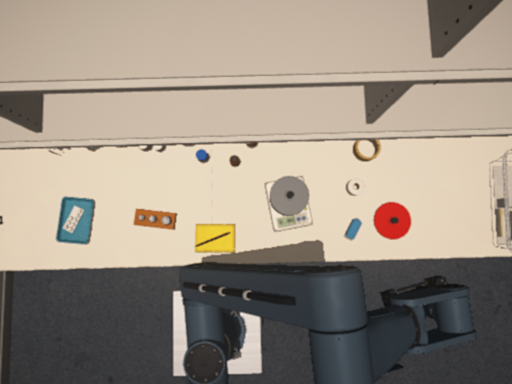

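View pics/scene.png

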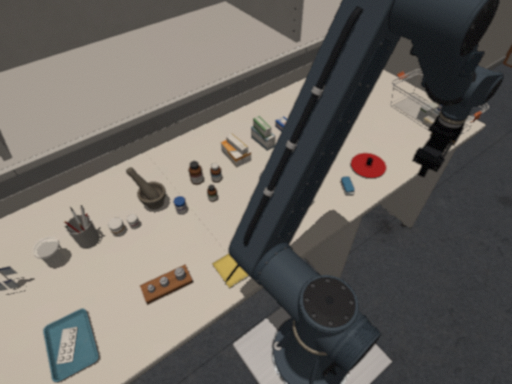

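The top view shows the balance at about (289,203) with the grey lid at (290,195). The weight block is at (155,218), and its largest disc is at the right end, about (167,220). The scene view agrees: block at (166,283), largest weight at the right end (180,272).

What could be mistaken for the targets:
- **Lid:** grey lid on the balance at top (290,195), or the red look-alike at top (393,220). I choose the grey one.
- **Large weight:** discs at top (141,217), (153,218) and (167,220). I choose the one at (167,220), which is the largest and sits at an end.

One close crop will check this.

Run:
```python
from h import *
p=capture("top"); im=p["img"]
a=cv2.resize(im[170:240,255:325],(400,400),interpolation=3); b=cv2.resize(im[195:260,120:250],(400,200),interpolation=3)
c=np.full((400,800,3),0,np.uint8); c[:,:400]=a; c[:200,400:]=b; cv2.imwrite("pics/crop.png",c[:,:,::-1])
f=lambda u,v,z:print((u,v),np.round(onz(p,(u/512,v/384),z),3))
for u,v in[(195,224),(236,224),(236,252),(195,252)]: f(u,v,0)
# grey lid fit
hsv=cv2.cvtColor(im,cv2.COLOR_RGB2HSV); m=((hsv[...,1]<40)&(hsv[...,2]<185)&(hsv[...,2]>60)).astype(np.uint8)
w=np.zeros_like(m); w[165:230,255:325]=m[165:230,255:325]; w=cv2.morphologyEx(w,cv2.MORPH_CLOSE,np.ones((9,9)))
n,l,s,ce=cv2.connectedComponentsWithStats(w); i=1+s[1:,4].argmax(); print(s[i],ce[i]); f(*(ce[i]+.5),.104)
k=((l==i)|1)&(im.max(2)<60); k[:165]=0;k[230:]=0;k[:,:275]=0;k[:,305:]=0
ys,xs=np.nonzero(k); print(len(xs),xs.mean(),ys.mean()); f(xs.mean()+.5,ys.mean()+.5,.136)
```

```text
(195, 224) [0.391 0.074 0.   ]
(236, 224) [ 0.387 -0.08   0.   ]
(236, 252) [ 0.283 -0.078  0.   ]
(195, 252) [0.287 0.075 0.   ]
[ 270  176   39   46 1276] [289.61050157 196.90438871]
(np.float64(290.1105015673981), np.float64(197.40438871473353)) [ 0.472 -0.278  0.104]
25 289.76 194.36
(np.float64(290.26), np.float64(194.86)) [ 0.477 -0.275  0.136]
```

View pics/crop.png

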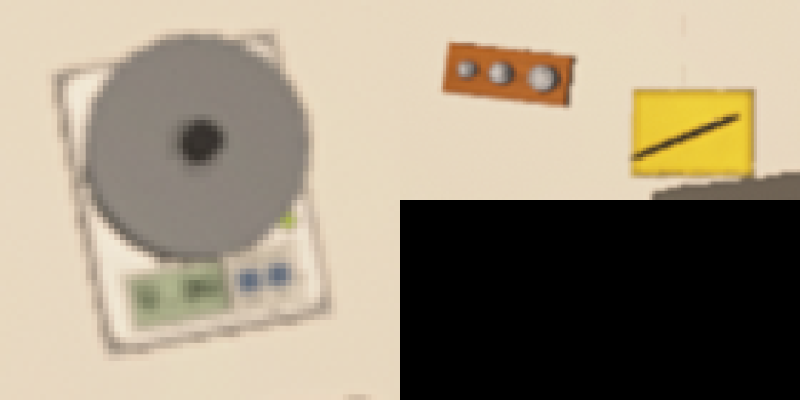

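The crop shows the grey lid on the balance with its dark knob at crop (200,140), which is top (290,194.7). It also shows the three weights, with the largest at the block's right end, crop (543,77). Both choices hold, so I move to above the lid.

>>> move_arm --increments '[[[0,0,-0.4],[0,0,0.04],0],[[0,0,-0.4],[0,0,0.04],0],[[0,0,-0.4],[0,0,0.04],0],[[0.8,-0.8,0],[0,0,0],0],[[0.8,-0.8,0],[0,0,0],0],[[0.8,-0.8,0],[0,0,0],0],[[0.8,-0.8,0],[0,0,0],0],[[0.8,-0.8,0],[0,0,0],0],[[0.8,-0.8,0],[0,0,0],0],[[0.8,-0.8,0],[0,0,0],0],[[0.8,-0.8,0],[0,0,0],0],[[0.8,-0.8,0],[0,0,0],0],[[0.8,-0.8,0],[0,0,0],0],[[0.8,-0.8,0],[0,0,0],0],[[0.6,-0.8,0],[0,0,0],0],[[0,0,0],[0,0,0],0],[[0,0,0],[0,0,0],0]]'

```text
time_s: 2.77
position: [0.4387, -0.3154, 0.2587]
tcp_rot: [[1.0, 0.005, -0.0], [0.005, -1.0, -0.0], [-0.0, 0.0, -1.0]]
force: [0.2, -0.2, 0.7]
opening: 0.997
grasp_force: 0.0
```

```bash
cat >> h.py <<'E'
def goto(X,yaw=None):
    s=read_state(); R=np.array(s["tcp_rot"]); d=R.T@(np.array(X)-s["position"])/.03
    print("t",round(s["time_s"],2),"pos",np.round(s["position"],4),"yaw",np.round(np.degrees(np.arctan2(R[1,0],R[0,0])),2),"z",np.round(R[:,2],3),"op",round(s["opening"],3),"gf",round(s["grasp_force"],1),"F",np.round(s["force"],1),"units",np.round(d,2))
E
python3 - <<'E'
from h import *
p=capture("wrist"); save(p,"w1"); print(np.round(p["eye"],3))
for n,z in(("lid_knob",.121),("shield_lid",.094),("shield_rim",.1),("balance",0)):
    for r in pinpoint(p,n)[:2]: print(n,round(r["confidence"],2),np.round(np.array(r["xy"])*[512,384]),np.round(onz(p,r["xy"],z),4))
goto([.477,-.275,.2])
E
```

```text
[ 0.513 -0.314  0.421]
lid_knob 0.98 [214. 135.] [ 0.4849 -0.2764  0.121 ]
shield_lid 0.55 [217. 132.] [ 0.485  -0.2759  0.094 ]
t 3.02 pos [ 0.4372 -0.3178  0.2586] yaw -0.03 z [-0. -0. -1.] op 1.003 gf 0.0 F [ 0.6 -0.6 -0.2] units [ 1.32 -1.43  1.95]
```

View pics/w1.png

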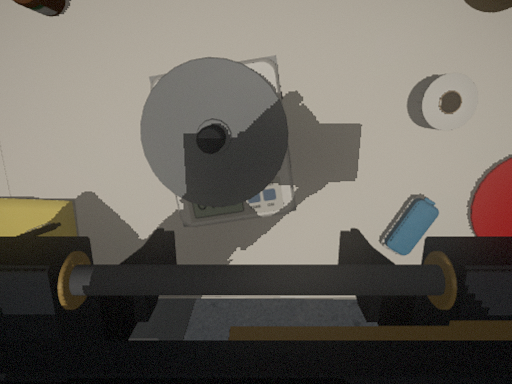

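The wrist view shows the grey lid centred near (214,132), with its knob top at about (211,138). The balance lies beneath it, with the red lid far to the right. I fit the lid's outline to get a precise centre.

Run:
```python
from h import *
from scipy.optimize import least_squares
p=capture("wrist"); g=cv2.cvtColor(p["img"],cv2.COLOR_RGB2GRAY).astype(float)
e=[]
gb=cv2.GaussianBlur(g,(3,3),0)
for t in np.radians(np.arange(0,360,3)):
    rr=np.arange(64,84,.25); u=214.5+rr*np.cos(t); v=132.5+rr*np.sin(t)
    l=cv2.remap(gb.astype(np.float32),u.astype(np.float32)[None],v.astype(np.float32)[None],1)[0]
    d=l[8:]-l[:-8]; k=abs(d).argmax()
    if abs(d[k])>15: e.append((u[k+4]+.5,v[k+4]+.5))
e=np.array(e); W=np.array([onz(p,q/[512,384],.103)[:2] for q in e])
r=least_squares(lambda c:np.hypot(*(W-c[:2]).T)-c[2],[.48,-.276,.07],loss="soft_l1",f_scale=.001)
print(len(e),r.x,np.median(abs(r.fun)))
k=(g<22)[120:155,195:228]; ys,xs=np.nonzero(k); print(len(xs),xs.mean()+195,ys.mean()+120,xs.min()+195,xs.max()+195,ys.min()+120,ys.max()+120)
print(onz(p,((xs.mean()+195.5)/512,(ys.mean()+120.5)/384),.136))
goto([.482,-.2765,.16])
```

```text
113 [ 0.48127056 -0.27445491  0.07052996] 0.0004854640117467335
8 213.5 143.5 202 220 136 150
[ 0.47729915 -0.28040116  0.136     ]
t 3.07 pos [ 0.4373 -0.3178  0.2585] yaw -0.03 z [-0. -0. -1.] op 0.998 gf 0.0 F [ 0.3 -0.1  0.1] units [ 1.49 -1.38  3.28]
```

>>> move_arm --increments '[[[0.5,-0.5,0.6],[0,0,0],0.2],[[0.5,-0.5,0.6],[0,0,0],0.2],[[0.47,-0.44,0.6],[0,0,0],0.2],[[0,0,0.6],[0,0,0],0.2],[[0,0,0.6],[0,0,0],0.2],[[0,0,0.5],[0,0,0],0.2],[[0,0,0.5],[0,0,0],0.2],[[0,0,0.4],[0,0,0],0.2],[[0,0,0.3],[0,0,0],0.2],[[0,0,0.18],[0,0,0],0.2],[[0,0,0],[0,0,0],0.2],[[0,0,0],[0,0,0],0.2],[[0,0,0],[0,0,0],0.2]]'

```text
time_s: 4.15
position: [0.4824, -0.274, 0.1128]
tcp_rot: [[1.0, 0.001, 0.001], [0.001, -1.0, -0.001], [0.001, 0.001, -1.0]]
force: [1.2, 0.4, -0.3]
opening: 0.799
grasp_force: 0.0
```

Run:
```python
from h import *
goto([.4813,-.2745,.112])
```

```text
t 4.15 pos [ 0.4824 -0.274   0.1128] yaw 0.07 z [ 0.001 -0.001 -1.   ] op 0.799 gf 0.0 F [ 1.2  0.4 -0.3] units [-0.04  0.02  0.03]
```

>>> move_arm --increments '[[[0,0,0],[0,0,0],0.5],[[0,0,0],[0,0,0],0.65],[[0,0,0],[0,0,0],0.75],[[0,0,0],[0,0,0],0.85],[[0,0,0],[0,0,0],1],[[0,0,0],[0,0,0],1],[[0,0,0],[0,0,0],1],[[0,0,0],[0,0,0],1]]'

```text
time_s: 4.82
position: [0.482, -0.2735, 0.1121]
tcp_rot: [[1.0, 0.002, 0.0], [0.002, -1.0, -0.0], [0.0, 0.0, -1.0]]
force: [0.2, -1.1, 0.2]
opening: 0.28
grasp_force: 0.3
```

Run:
```python
from h import *
goto([.49,-.03,.22])
```

```text
t 4.82 pos [ 0.482  -0.2735  0.1121] yaw 0.09 z [ 0. -0. -1.] op 0.28 gf 0.3 F [ 0.2 -1.1  0.2] units [ 0.28 -8.11 -3.6 ]
```

>>> move_arm --increments '[[[0,0,0],[0,0,0],1],[[0,0,0],[0,0,0],1],[[0,0,0],[0,0,0],1],[[0,0,-0.1],[0,0,0],1],[[0,0,-0.2],[0,0,0],1],[[0,0,-0.3],[0,0,0],1],[[0,0,-0.4],[0,0,0],1],[[0,0,-0.4],[0,0,0],1],[[0,0,-0.3],[0,0,0],1],[[0,0,-0.3],[0,0,0],1],[[0,0,0],[0,0,0],1]]'

```text
time_s: 5.73
position: [0.483, -0.2743, 0.1745]
tcp_rot: [[1.0, 0.002, 0.003], [0.002, -1.0, -0.003], [0.003, 0.003, -1.0]]
force: [0.2, 0.5, -0.0]
opening: 0.263
grasp_force: 30.0
```

Run:
```python
from h import *
goto([.49,-.03,.17])
p=capture("wrist"); save(p,"w2")
for r in pinpoint(p,"balance"):print(r["confidence"],onz(p,r["xy"],0))
for n in("shield_rim","pan_centre"):
  for r in pinpoint(p,n):print(n,r["confidence"],onz(p,r["xy"],.1 if n=="shield_rim" else .04))
```

```text
t 5.73 pos [ 0.483  -0.2743  0.1745] yaw 0.09 z [ 0.003 -0.003 -1.   ] op 0.263 gf 30.0 F [ 0.2  0.5 -0. ] units [ 0.24 -8.14  0.13]
```

View pics/w2.png

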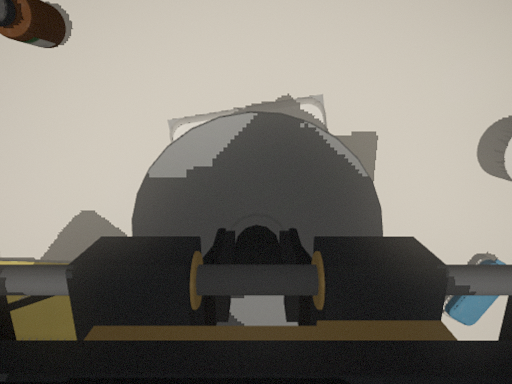

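The wrist view shows the lid lifted and gripped, centred between the fingers near column 257. Next I carry it to the empty bench.

>>> move_arm --increments '[[[0,-0.3,0],[0,0,0],1],[[0,-0.6,0],[0,0,0],1],[[0,-0.7,0],[0,0,0],1],[[0,-0.7,0],[0,0,0],1],[[0.1,-0.7,0],[0,0,0],1],[[0.1,-0.7,0],[0,0,0],1],[[0,-0.7,0],[0,0,0],1],[[0,-0.7,0],[0,0,0],1],[[0,-0.7,0],[0,0,0],1],[[0,-0.7,0],[0,0,0],1],[[0,-0.7,0],[0,0,0],1],[[0,-0.6,0],[0,0,0],1],[[0,-0.3,0],[0,0,0],1],[[0,0,0.6],[0,0,0],1],[[0,0,0.7],[0,0,0],1],[[0,0,0.8],[0,0,0],1],[[0,0,0.8],[0,0,0],1],[[0,0,0.6],[0,0,0],1],[[0,0,0.4],[0,0,0],1],[[0,0,0],[0,0,0],1]]'

```text
time_s: 7.6
position: [0.4857, -0.03, 0.0526]
tcp_rot: [[1.0, 0.001, -0.006], [0.001, -1.0, 0.002], [-0.006, -0.002, -1.0]]
force: [-0.5, -0.2, -1.5]
opening: 0.266
grasp_force: 30.0
```

Run:
```python
from h import *
goto([.49,-.03,.018])
```

```text
t 7.6 pos [ 0.4857 -0.03    0.0526] yaw 0.07 z [-0.006  0.002 -1.   ] op 0.266 gf 30.0 F [-0.5 -0.2 -1.5] units [0.15 0.   1.15]
```

>>> move_arm --increments '[[[0,0,0.3],[0,0,0],1],[[0,0,0.3],[0,0,0],1],[[0,0,0.2],[0,0,0],1],[[0,0,0.1],[0,0,0],1],[[0,0,0.1],[0,0,0],1],[[0,0,0.05],[0,0,0],1],[[0,0,0.05],[0,0,0],1],[[0,0,0],[0,0,0],1],[[0,0,0],[0,0,0],1]]'

```text
time_s: 8.35
position: [0.4877, -0.0304, 0.0223]
tcp_rot: [[1.0, 0.001, 0.0], [0.001, -1.0, -0.0], [0.0, 0.0, -1.0]]
force: [1.0, 0.0, -1.4]
opening: 0.266
grasp_force: 30.0
```

Run:
```python
from h import *
goto([.49,-.03,.018])
```

```text
t 8.35 pos [ 0.4877 -0.0304  0.0223] yaw 0.09 z [ 0. -0. -1.] op 0.266 gf 30.0 F [ 1.   0.  -1.4] units [ 0.08 -0.01  0.14]
```

>>> move_arm --increments '[[[0,0,0.05],[0,0,0],1],[[0,0,0.05],[0,0,0],1],[[0,0,0],[0,0,0],1],[[0,0,0],[0,0,0],1]]'

```text
time_s: 8.68
position: [0.4875, -0.0304, 0.0191]
tcp_rot: [[1.0, 0.002, -0.0], [0.002, -1.0, 0.0], [-0.0, -0.0, -1.0]]
force: [-1.6, -1.2, -1.2]
opening: 0.264
grasp_force: 30.0
```

>>> move_arm --increments '[[[0,0,0.04],[0,0,0],1],[[0,0,0],[0,0,0],1],[[0,0,0],[0,0,0],1]]'

```text
time_s: 8.93
position: [0.4877, -0.0304, 0.0181]
tcp_rot: [[1.0, 0.001, 0.0], [0.001, -1.0, -0.0], [0.0, 0.0, -1.0]]
force: [-1.2, 0.4, 1.2]
opening: 0.268
grasp_force: 30.0
```

>>> move_arm --increments '[[[0,0,0.03],[0,0,0],1],[[0,0,0],[0,0,0],1],[[0,0,0],[0,0,0],1]]'

```text
time_s: 9.18
position: [0.4878, -0.0305, 0.0181]
tcp_rot: [[1.0, 0.002, 0.001], [0.002, -1.0, -0.0], [0.001, 0.0, -1.0]]
force: [-1.5, 1.4, 10.1]
opening: 0.267
grasp_force: 30.0
```

>>> move_arm --increments '[[[0,0,0],[0,0,0],0.6],[[0,0,0],[0,0,0],0.4],[[0,0,0],[0,0,0],0.2],[[0,0,0],[0,0,0],0.2],[[0,0,0],[0,0,0],0.2],[[0,0,-0.3],[0,0,0],0.2],[[0,0,-0.7],[0,0,0],0.2],[[0,0,-1],[0,0,0],0.2],[[0,0,-1],[0,0,0],0.2],[[0,0,-1],[0,0,0],0.2],[[-0.4,-0.7,-1],[0,0,0],0.2],[[-0.4,-0.7,-1],[0,0,0],0.2],[[-0.4,-0.7,-1],[0,0,0],0.2],[[-0.4,-0.7,-1],[0,0,0],0.2],[[-0.4,-0.7,0],[0,0,0],0.2],[[-0.4,-0.7,0],[0,0,0],0.2],[[-0.4,-0.7,0],[0,0,0],0.2],[[-0.4,-0.7,0],[0,0,0],0.2],[[-0.4,-0.7,0],[0,0,0],0.2],[[-0.4,-0.7,0],[0,0,0],0.2]]'

```text
time_s: 10.85
position: [0.3661, 0.1802, 0.2576]
tcp_rot: [[1.0, 0.001, 0.0], [0.001, -1.0, 0.0], [0.0, -0.0, -1.0]]
force: [0.9, 0.0, 0.2]
opening: 0.805
grasp_force: 0.0
```

Run:
```python
from h import *
p=capture("wrist")
goto([.403,.168,.2])
p=capture("wrist"); save(p,"w3"); print(np.round(p["eye"],3))
for n,z in(("check_weight_large",.014),("check_weight_medium",.014),("check_weight_small",.014),("weight_block",0)):
    for r in pinpoint(p,n)[:3]: print(n,round(r["confidence"],2),np.round(np.array(r["xy"])*[512,384]),np.round(onz(p,r["xy"],z),4))
    for r in search_frame(p,n)[:2]: print("  box",round(r["confidence"],2),np.round(np.array(r["extent"])*[512,384,512,384]))
p=capture("top")
for r in pinpoint(p,"shield_lid"): print("lid",np.round(onz(p,r["xy"],0),3), np.round(onz(p,r["xy"],.094),3))
for r in pinpoint(p,"shield_rim")+pinpoint(p,"pan_centre"): print("rim",np.round(onz(p,r["xy"],.1),3))
```

```text
t 10.9 pos [0.3631 0.1828 0.2573] yaw 0.17 z [-0.003  0.003 -1.   ] op 0.797 gf 0.0 F [-1.4  1.2  0.1] units [1.33 0.5  1.91]
[0.438 0.183 0.419]
check_weight_large 0.75 [263. 126.] [0.4097 0.1774 0.014 ]
  box 0.78 [250. 112. 279. 141.]
check_weight_medium 0.54 [224. 121.] [0.415  0.2241 0.014 ]
  box 0.63 [210. 110. 231. 132.]
check_weight_small 0.58 [186. 114.] [0.4235 0.2686 0.014 ]
  box 0.84 [176. 105. 197. 124.]
weight_block 0.56 [225. 115.] [0.4213 0.2243 0.    ]
weight_block 0.23 [187. 112.] [0.4252 0.2705 0.    ]
  box 0.74 [159.  84. 289. 158.]
  box 0.18 [380.   0. 507. 120.]
lid [ 0.381 -0.663  0.   ] [ 0.379 -0.63   0.094]
lid [ 0.478 -0.013  0.   ] [ 0.47  -0.022  0.094]
rim [ 0.483 -0.268  0.1  ]
rim [ 0.454 -0.273  0.1  ]
rim [ 0.601 -0.08   0.1  ]
```

View pics/w3.png

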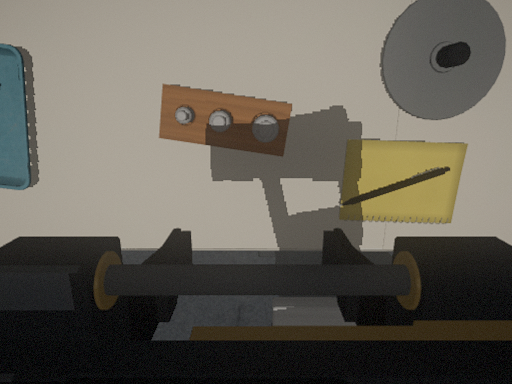

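The wrist view shows the large weight at about (265,127) at the block's right end. The lid lies flat on the bench at upper right, around (443,58). I get the block's pose from its corners.

Run:
```python
from h import *
p=capture("wrist"); im=p["img"]; hsv=cv2.cvtColor(im,cv2.COLOR_RGB2HSV)
m=((hsv[...,0]<15)&(hsv[...,1]>90)&(hsv[...,2]>20)).astype(np.uint8); m[:75]=0;m[170:]=0;m[:,:140]=0;m[:,310:]=0
n,l,s,c=cv2.connectedComponentsWithStats(m); i=1+s[1:,4].argmax()
ys,xs=np.nonzero(l==i); W=np.array([onz(p,((x+.5)/512,(y+.5)/384),.022)[:2] for x,y in zip(xs,ys)])
(cx,cy),(w,h),a=cv2.minAreaRect((W*1000).astype(np.float32)); print(cx,cy,w,h,a)
b=cv2.boxPoints(((cx,cy),(w,h),a)); e=[b[1]-b[0],b[2]-b[1]]; L=max(e,key=np.linalg.norm); L=L/np.linalg.norm(L)*np.sign(L[1]); print("y axis",L,"yaw",np.degrees(np.arctan2(-L[0],L[1])))
for o in(-48,4,46): print(o,np.array([cx,cy])+o*L)
print("disc top",onz(p,(264.5/512,126.5/384),.05))
```

```text
415.7777099609375 221.77386474609375 149.41842651367188 61.83863067626953 81.65444946289062
y axis [0.14514281 0.98941076] yaw -8.345549
-48 [408.81085491 174.28215027]
4 [416.3582812  225.73150778]
46 [422.45427895 267.28675842]
disc top [0.41651525 0.17156612 0.05      ]
```

Run:
```python
from h import *
print(np.round(read_state()["joint_positions"],1)); goto([.41,.174,.2])
```

```text
[ 10.2  10.4 108.6  -0.   60.9 100.2]
t 11.6 pos [0.3674 0.1792 0.257 ] yaw 0.05 z [-0. -0. -1.] op 0.798 gf 0.0 F [0.1 0.2 0.6] units [1.42 0.17 1.9 ]
```

>>> move_arm --increments '[[[0.4,0,0],[0,0,0],0.3],[[0.4,0,0],[0,0,0],0.3],[[0.4,0.1,0],[0,0,0],0.3],[[0.22,0.07,0],[0,0,0],0.3],[[0,0,0],[0,0,-0.0567],0.3],[[0,0,0],[0,0,-0.0567],0.3],[[0,0,0],[0,0,-0.0567],0.3],[[0,0,0],[0,0,-0.0567],0.3],[[0,0,0],[0,0,-0.0567],0.3],[[0,0,0],[0,0,-0.0567],0.3],[[0,0,0],[0,0,-0.0567],0.3],[[0,0,0],[0,0,-0.0567],0.3],[[0,0,0],[0,0,-0.0567],0.3],[[0,0,0],[0,0,-0.0567],0.3],[[0,0,0],[0,0,-0.0567],0.3],[[0,0,0],[0,0,-0.0567],0.3],[[0,0,0],[0,0,0],0.3],[[0,0,0],[0,0,0],0.3]]'

```text
time_s: 13.1
position: [0.4105, 0.1742, 0.2569]
tcp_rot: [[0.147, 0.989, -0.0], [0.989, -0.147, -0.0], [-0.0, -0.0, -1.0]]
force: [-0.0, -0.2, 0.2]
opening: 0.699
grasp_force: 0.0
```

Run:
```python
from h import *
goto([.41,.1745,.1])
p=capture("wrist"); save(p,"w4"); print(np.round(p["eye"],3))
goto([.41,.1745,.027])
for n,z in(("check_weight_large",.014),("check_weight_medium",.014),("weight_block",0)):
    for r in pinpoint(p,n)[:3]: print(n,round(r["confidence"],2),np.round(np.array(r["xy"])*[512,384]),np.round(onz(p,r["xy"],z),4))
```

```text
t 13.1 pos [0.4105 0.1742 0.2569] yaw 81.54 z [-0. -0. -1.] op 0.699 gf 0.0 F [-0.  -0.2  0.2] units [ 0.01 -0.02  5.23]
[0.421 0.248 0.419]
t 13.15 pos [0.4104 0.1742 0.257 ] yaw 81.55 z [-0.  0. -1.] op 0.7 gf 0.0 F [ 0.8  0.2 -0. ] units [ 0.01 -0.01  7.67]
check_weight_large 0.64 [253. 168.] [0.4058 0.172  0.014 ]
check_weight_large 0.58 [336. 294.] [ 0.4922 -0.0198  0.014 ]
check_weight_medium 0.76 [254. 124.] [0.4141 0.224  0.014 ]
weight_block 0.67 [258. 121.] [0.4198 0.227  0.    ]
```

>>> move_arm --increments '[[[0,0,0.7],[0,0,0],0.3],[[0,0,0.9],[0,0,0],0.3],[[0,0,0.9],[0,0,0],0.3],[[0,0,0.9],[0,0,0],0.3],[[0,0,0.9],[0,0,0],0.3],[[0,0,0.8],[0,0,0],0.3],[[0,0,0.8],[0,0,0],0.3],[[0,0,0.6],[0,0,0],0.3],[[0,0,0.5],[0,0,0],0.3],[[0,0,0.4],[0,0,0],0.3],[[0,0,0.23],[0,0,0],0.3],[[0,0,0],[0,0,0],0.3],[[0,0,0],[0,0,0],0.3]]'

```text
time_s: 14.38
position: [0.4101, 0.1744, 0.0281]
tcp_rot: [[0.144, 0.99, -0.0], [0.99, -0.144, -0.0], [-0.0, -0.0, -1.0]]
force: [-1.0, -0.6, 0.6]
opening: 0.694
grasp_force: 0.0
```

>>> move_arm --increments '[[[0,0,0],[0,0,0],0.5],[[0,0,0],[0,0,0],0.6],[[0,0,0],[0,0,0],0.65],[[0,0,0],[0,0,0],0.7],[[0,0,0],[0,0,0],0.75],[[0,0,0],[0,0,0],1],[[0,0,0],[0,0,0],1],[[0,0,0],[0,0,0],1],[[0,0,0],[0,0,0],1],[[0,0,0],[0,0,0],1]]'

```text
time_s: 15.22
position: [0.4098, 0.1744, 0.0284]
tcp_rot: [[0.144, 0.99, -0.0], [0.99, -0.144, 0.0], [0.0, -0.0, -1.0]]
force: [-0.8, -0.4, 5.9]
opening: 0.333
grasp_force: 30.0
```

>>> move_arm --increments '[[[0,0,-0.15],[0,0,0],1],[[0,0,-0.2],[0,0,0],1],[[0,0,-0.3],[0,0,0],1],[[0,0,-0.5],[0,0,0],1],[[0,0,-0.8],[0,0,0],1],[[0,0,-0.9],[0,0,0],1],[[0,0,-0.9],[0,0,0],1],[[0,0,-0.8],[0,0,0],1],[[0,0,-0.6],[0,0,0],1],[[0,0,-0.4],[0,0,0],1],[[0,0,0],[0,0,0.05],1],[[0,0,0],[0,0,0.05],1],[[0,0,0],[0,0,0.05],1],[[0,0,0],[0,0,0.05],1],[[0,0,0],[0,0,0.05],1],[[0,0,0],[0,0,0.05],1],[[0,0,0],[0,0,0.05],1],[[0,0,0],[0,0,0.05],1],[[0,0,0],[0,0,0.05],1]]'

```text
time_s: 16.8
position: [0.4092, 0.1743, 0.1951]
tcp_rot: [[0.888, 0.461, -0.0], [0.461, -0.888, -0.0], [-0.0, -0.0, -1.0]]
force: [-0.3, -0.3, -2.2]
opening: 0.338
grasp_force: 30.0
```

>>> move_arm --increments '[[[0,0,0],[0,0,0.05],1],[[0,0,0],[0,0,0.05],1],[[0,0,0],[0,0,0.05],1],[[0,0,0],[0,0,0.05],1],[[0,0,0],[0,0,-0.02],1],[[0,0,0],[0,0,0],1],[[0,0,0],[0,0,0],1]]'

```text
time_s: 17.38
position: [0.4095, 0.1743, 0.195]
tcp_rot: [[0.994, 0.106, 0.0], [0.106, -0.994, -0.0], [0.0, 0.0, -1.0]]
force: [0.4, -0.1, -2.6]
opening: 0.337
grasp_force: 30.0
```

Run:
```python
from h import *
goto([.482,-.274,.19])
```

```text
t 17.38 pos [0.4095 0.1743 0.195 ] yaw 6.1 z [ 0. -0. -1.] op 0.337 gf 30.0 F [ 0.4 -0.1 -2.6] units [ 0.81 15.12  0.17]
```

>>> move_arm --increments '[[[0,0,0],[0,0,0.05],1],[[0,0.4,0],[0,0,0],1],[[0,0.7,0],[0,0,0],1],[[0,0.9,0],[0,0,0],1],[[0.1,1,0],[0,0,0],1],[[0.1,1,0],[0,0,0],1],[[0.1,1,0],[0,0,0],1],[[0.1,1,0],[0,0,0],1],[[0.1,1,0],[0,0,0],1],[[0.1,1,0],[0,0,0],1],[[0.1,1,0],[0,0,0],1],[[0.1,1,0],[0,0,0],1],[[0,1,0],[0,0,0],1],[[0,1,0],[0,0,0],1],[[0,1,0],[0,0,0],1],[[0,1,0],[0,0,0],1],[[0,0.6,0],[0,0,0],1],[[0,0.35,0],[0,0,0],1],[[0,0,0],[0,0,0],1],[[0,0,0],[0,0,0],1]]'

```text
time_s: 19.05
position: [0.4344, -0.2733, 0.1945]
tcp_rot: [[1.0, 0.001, -0.001], [0.001, -1.0, 0.002], [-0.001, -0.002, -1.0]]
force: [0.3, 0.2, -2.2]
opening: 0.334
grasp_force: 30.0
```

Run:
```python
from h import *
goto([.482,-.274,.19])
p=capture("wrist"); save(p,"w5")
for n,z in(("shield_rim",.1),("pan_centre",.04),("balance",0),("check_weight_large",.18)):
    for r in pinpoint(p,n)[:3]: print(n,round(r["confidence"],2),np.round(np.array(r["xy"])*[512,384]),np.round(onz(p,r["xy"],z),4))
print("proj rim",proj(p,[.482,-.274,.1]),"pan",proj(p,[.482,-.274,.04]))
```

```text
t 19.05 pos [ 0.4344 -0.2733  0.1945] yaw 0.08 z [-0.001  0.002 -1.   ] op 0.334 gf 30.0 F [ 0.3  0.2 -2.2] units [1.59 0.03 0.15]
shield_rim 0.98 [258. 138.] [ 0.482  -0.2735  0.1   ]
pan_centre 0.6 [260. 133.] [ 0.4813 -0.2753  0.04  ]
pan_centre 0.6 [508.  96.] [ 0.5148 -0.5015  0.04  ]
balance 0.58 [262. 143.] [ 0.4668 -0.2781  0.    ]
check_weight_large 0.71 [255. 237.] [ 0.4345 -0.2713  0.18  ]
check_weight_large 0.34 [466. 238.] [ 0.4341 -0.3928  0.18  ]
proj rim [259.06778203 138.40529174] pan [258.78814451 131.77380505]
```

View pics/w5.png

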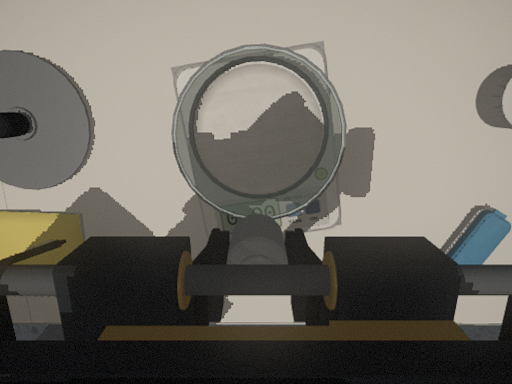

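The wrist view shows the open shield with its rim centred at about (258,134) and the pan visible inside. The measured rim centre of (0.482, -0.2735) matches the lid grasp position. The weight hangs upright in the fingers.

>>> move_arm --increments '[[[0.4,0,0],[0,0,0],1],[[0.5,0,0],[0,0,0],1],[[0.5,0,0],[0,0,0],1],[[0.19,0,0],[0,0,0],1],[[0,0,0.3],[0,0,0],1],[[0,0,0.5],[0,0,0],1],[[0,0,0.6],[0,0,0],1],[[0,0,0.6],[0,0,0],1],[[0,0,0.5],[0,0,0],1],[[0,0,0.5],[0,0,0],1],[[0,0,0.4],[0,0,0],1],[[0,0,0.3],[0,0,0],1],[[0,0,0.3],[0,0,0],1],[[0,0,0.2],[0,0,0],1],[[0,0,0.2],[0,0,0],1],[[0,0,0.1],[0,0,0],1],[[0,0,0],[0,0,0],1],[[0,0,0],[0,0,0],1]]'

```text
time_s: 20.8
position: [0.4828, -0.2741, 0.0598]
tcp_rot: [[1.0, 0.002, 0.0], [0.002, -1.0, -0.0], [0.0, 0.0, -1.0]]
force: [-0.7, -0.6, -1.5]
opening: 0.329
grasp_force: 30.0
```

>>> move_arm --increments '[[[0,0,0.06],[0,0,0],1],[[0,0,0.05],[0,0,0],1],[[0,0,0.04],[0,0,0],1],[[0,0,0],[0,0,0],1],[[0,0,0],[0,0,0],1]]'

```text
time_s: 21.22
position: [0.4827, -0.274, 0.0552]
tcp_rot: [[1.0, 0.002, 0.0], [0.002, -1.0, -0.0], [0.0, 0.0, -1.0]]
force: [-0.6, 0.5, -2.4]
opening: 0.338
grasp_force: 30.0
```

>>> move_arm --increments '[[[0,0,0.04],[0,0,0],1],[[0,0,0],[0,0,0],1],[[0,0,0],[0,0,0],1]]'

```text
time_s: 21.47
position: [0.4828, -0.2741, 0.0548]
tcp_rot: [[1.0, 0.002, 0.001], [0.002, -1.0, -0.0], [0.001, 0.0, -1.0]]
force: [-1.1, 1.4, 6.0]
opening: 0.332
grasp_force: 30.0
```

>>> move_arm --increments '[[[0,0,0],[0,0,0],0.62],[[0,0,0],[0,0,0],0.55],[[0,0,0],[0,0,0],0.45],[[0,0,0],[0,0,0],0.4],[[0,0,0],[0,0,0],0.4],[[0,0,-0.2],[0,0,0],0.4],[[0,0,-0.5],[0,0,0],0.4],[[0,0,-0.8],[0,0,0],0.4],[[0,0,-0.9],[0,0,0],0.4],[[0,0,-0.9],[0,0,0],0.4],[[0,0,-0.9],[0,0,0],0.4],[[0,0,-0.6],[0,0,0],0.4],[[-0.6,0,0],[0,0,0],0.2],[[-0.8,0,0],[0,0,0],0.2],[[0,0,0],[0,0,0],0.2],[[0,0,0],[0,0,0],0.2]]'

```text
time_s: 22.8
position: [0.4399, -0.2738, 0.1984]
tcp_rot: [[1.0, 0.001, 0.0], [0.001, -1.0, 0.0], [0.0, -0.0, -1.0]]
force: [0.7, -0.6, 0.5]
opening: 0.773
grasp_force: 0.0
```

Run:
```python
from h import *
p=capture("wrist"); save(p,"w6")
for n,z in(("shield_rim",.1),("pan_centre",.04),("check_weight_large",.04)):
    for r in pinpoint(p,n)[:3]: print(n,round(r["confidence"],2),np.round(np.array(r["xy"])*[512,384]),np.round(onz(p,r["xy"],z),4))
goto([.4878,-.0305,.19])
```

```text
shield_rim 0.96 [258. 145.] [ 0.4818 -0.2736  0.1   ]
shield_rim 0.23 [  9. 126.] [ 0.4961 -0.0815  0.1   ]
pan_centre 0.57 [261. 136.] [ 0.4831 -0.2772  0.04  ]
check_weight_large 0.73 [254. 135.] [ 0.4847 -0.2703  0.04  ]
t 23.0 pos [ 0.4414 -0.2744  0.198 ] yaw 0.15 z [ 0.001 -0.    -1.   ] op 0.797 gf 0.0 F [ 0.3  0.4 -0. ] units [ 1.57 -8.13  0.26]
```

View pics/w6.png

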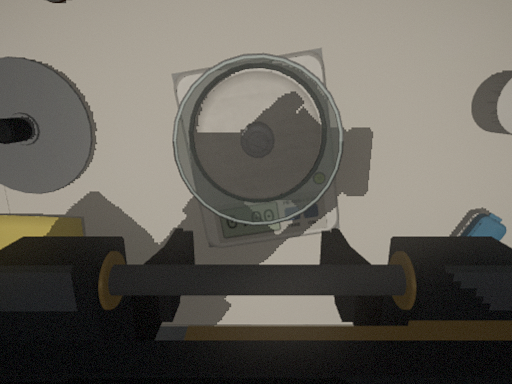

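The weight stands upright in the middle of the pan at about (258,140). The lid still lies on the bench at left. Next I fetch the lid.

>>> move_arm --increments '[[[0.15,-0.5,0],[0,0,0],0.2],[[0.2,-0.8,0],[0,0,0],0.2],[[0.2,-0.9,0],[0,0,0],0.2],[[0.2,-0.9,0],[0,0,0],0.2],[[0.2,-0.9,0],[0,0,0],0.2],[[0.2,-0.9,0],[0,0,0],0.2],[[0.2,-0.9,0],[0,0,0],0.2],[[0.2,-0.9,0],[0,0,0],0.2],[[0,-0.8,0],[0,0,0],0.2],[[0,-0.63,0],[0,0,0],0.2],[[0,0,0.7],[0,0,0],0.2],[[0,0,0.9],[0,0,0],0.2],[[0,0,0.9],[0,0,0],0.2],[[0,0,0.9],[0,0,0],0.2],[[0,0,0.6],[0,0,0],0.2],[[0,0,0],[0,0,0],0.2],[[0,0,0],[0,0,0],0.2]]'

```text
time_s: 24.42
position: [0.4865, -0.0297, 0.0771]
tcp_rot: [[1.0, 0.003, -0.002], [0.003, -1.0, 0.001], [-0.002, -0.001, -1.0]]
force: [0.6, -1.0, 0.6]
opening: 0.801
grasp_force: 0.0
```

Run:
```python
from h import *
goto([.4878,-.0305,.0185])
```

```text
t 24.42 pos [ 0.4865 -0.0297  0.0771] yaw 0.16 z [-0.002  0.001 -1.   ] op 0.801 gf 0.0 F [ 0.6 -1.   0.6] units [0.05 0.03 1.95]
```

>>> move_arm --increments '[[[0.03,0.02,0.5],[0,0,0],0.2],[[0,0,0.5],[0,0,0],0.2],[[0,0,0.4],[0,0,0],0.2],[[0,0,0.3],[0,0,0],0.2],[[0,0,0.2],[0,0,0],0.2],[[0,0,0],[0,0,0],0.2],[[0,0,0],[0,0,0],0.2],[[0,0,0],[0,0,0],0.2]]'

```text
time_s: 25.08
position: [0.4881, -0.0308, 0.0217]
tcp_rot: [[1.0, 0.002, 0.001], [0.002, -1.0, -0.0], [0.001, 0.0, -1.0]]
force: [0.3, -0.8, 0.8]
opening: 0.799
grasp_force: 0.0
```

Run:
```python
from h import *
goto([.4878,-.0305,.0185])
```

```text
t 25.08 pos [ 0.4881 -0.0308  0.0217] yaw 0.14 z [ 0.001 -0.    -1.   ] op 0.799 gf 0.0 F [ 0.3 -0.8  0.8] units [-0.01 -0.01  0.1 ]
```

Position good to within 0.3 mm. I lower 2.5 mm, grip and lift.

>>> move_arm --increments '[[[0,0,0.08],[0,0,0],0.4],[[0,0,0],[0,0,0],0.6],[[0,0,0],[0,0,0],0.7],[[0,0,0],[0,0,0],0.85],[[0,0,0],[0,0,0],1],[[0,0,0],[0,0,0],1],[[0,0,0],[0,0,0],1],[[0,0,0],[0,0,0],1],[[0,0,0],[0,0,0],1],[[0,0,0],[0,0,0],1]]'

```text
time_s: 25.92
position: [0.4874, -0.0306, 0.0186]
tcp_rot: [[1.0, 0.002, -0.0], [0.002, -1.0, 0.0], [-0.0, -0.0, -1.0]]
force: [0.1, -0.8, 0.1]
opening: 0.262
grasp_force: 30.1
```

>>> move_arm --increments '[[[0,0,-0.1],[0,0,0],1],[[0,0,-0.3],[0,0,0],1],[[0,0,-0.6],[0,0,0],1],[[0,0,-0.8],[0,0,0],1],[[0,0,-0.9],[0,0,0],1],[[0,0,-0.9],[0,0,0],1],[[0,0,-0.9],[0,0,0],1],[[0,0,-0.6],[0,0,0],1],[[0,0.3,-0.3],[0,0,0],1],[[0,0.6,0],[0,0,0],1],[[0,0.7,0],[0,0,0],1],[[0,0.7,0],[0,0,0],1],[[0,0.7,0],[0,0,0],1],[[0,0.7,0],[0,0,0],1],[[0,0.7,0],[0,0,0],1],[[-0.1,0.7,0],[0,0,0],1],[[-0.1,0.7,0],[0,0,0],1],[[0,0.7,0],[0,0,0],1],[[0,0.7,0],[0,0,0],1],[[0,0.6,0],[0,0,0],1]]'

```text
time_s: 27.58
position: [0.4811, -0.2664, 0.1801]
tcp_rot: [[1.0, 0.002, -0.001], [0.002, -1.0, 0.0], [-0.001, -0.0, -1.0]]
force: [0.0, 0.1, -1.0]
opening: 0.267
grasp_force: 30.1
```

>>> move_arm --increments '[[[0,0.28,0],[0,0,0],1],[[0,0,0],[0,0,0],1],[[0,0,0],[0,0,0],1],[[0,0,0],[0,0,0],1]]'

```text
time_s: 27.92
position: [0.4814, -0.2718, 0.1802]
tcp_rot: [[1.0, 0.003, -0.001], [0.003, -1.0, 0.002], [-0.001, -0.002, -1.0]]
force: [0.3, 0.3, -0.0]
opening: 0.268
grasp_force: 30.1
```

Run:
```python
from h import *
goto([.482,-.2737,.112])
p=capture("wrist"); g=cv2.GaussianBlur(cv2.cvtColor(p["img"],cv2.COLOR_RGB2GRAY),(3,3),0).astype(np.float32)
save(p,"w7")
# fit held lid: flange top at tcp z-.008
from scipy.optimize import least_squares
s=read_state(); P=np.array(s["position"]); z=P[2]-.0085
W=[]
for t in np.radians(np.arange(-80,80,3)):
    R=np.arange(.062,.08,.00025); best=[]
    uv=np.array([proj(p,[P[0]+r*np.cos(t),P[1]+r*np.sin(t),z])-.5 for r in R],np.float32)
    l=cv2.remap(g,uv[None,:,0].copy(),uv[None,:,1].copy(),1)[0]; d=l[8:]-l[:-8]; k=abs(d).argmax()
    if abs(d[k])>15: W.append(P[:2]+R[k+4]*np.array([np.cos(t),np.sin(t)]))
W=np.array(W); r=least_squares(lambda c:np.hypot(*(W-c).T)-.0705,P[:2],loss="soft_l1",f_scale=.001)
print(len(W),"lid-tcp",r.x-P[:2],np.median(abs(r.fun)))
```

```text
t 27.92 pos [ 0.4814 -0.2718  0.1802] yaw 0.16 z [-0.001  0.002 -1.   ] op 0.268 gf 30.1 F [ 0.3  0.3 -0. ] units [0.02 0.07 2.27]
54 lid-tcp [ 0.00168743 -0.00090272] 0.0013549707474947992
```

>>> move_arm --increments '[[[0.02,0.06,0.2],[0,0,0],1],[[0,0,0.4],[0,0,0],1],[[0,0,0.5],[0,0,0],1],[[0,0,0.4],[0,0,0],1],[[0,0,0.2],[0,0,0],1],[[0,0,0.1],[0,0,0],1],[[0,0,0],[0,0,0],1],[[0,0,0],[0,0,0],1]]'

```text
time_s: 28.63
position: [0.4829, -0.2748, 0.1268]
tcp_rot: [[1.0, 0.003, 0.0], [0.003, -1.0, -0.0], [0.0, 0.0, -1.0]]
force: [-1.1, -0.5, -0.6]
opening: 0.266
grasp_force: 30.1
```

Run:
```python
from h import *
goto([.482,-.2737,.1125])
```

```text
t 28.63 pos [ 0.4829 -0.2748  0.1268] yaw 0.16 z [ 0. -0. -1.] op 0.266 gf 30.1 F [-1.1 -0.5 -0.6] units [-0.03 -0.04  0.48]
```

>>> move_arm --increments '[[[-0.03,-0.04,0.1],[0,0,0],1],[[0,0,0.1],[0,0,0],1],[[0,0,0.08],[0,0,0],1],[[0,0,0.05],[0,0,0],1],[[0,0,0],[0,0,0],1],[[0,0,0],[0,0,0],1]]'

```text
time_s: 29.13
position: [0.4817, -0.2737, 0.1166]
tcp_rot: [[1.0, 0.002, -0.0], [0.002, -1.0, 0.0], [-0.0, -0.0, -1.0]]
force: [0.3, -0.4, -0.0]
opening: 0.27
grasp_force: 30.1
```

>>> move_arm --increments '[[[0,0,0.05],[0,0,0],1],[[0,0,0.05],[0,0,0],1],[[0,0,0],[0,0,0],1],[[0,0,0],[0,0,0],1]]'

```text
time_s: 29.47
position: [0.4817, -0.2736, 0.1135]
tcp_rot: [[1.0, 0.002, -0.0], [0.002, -1.0, 0.0], [-0.0, -0.0, -1.0]]
force: [-0.7, 0.1, -1.0]
opening: 0.268
grasp_force: 30.1
```

No force so far, so the plug is inside the glass. Down to contact.

>>> move_arm --increments '[[[0,0,0.04],[0,0,0],1],[[0,0,0],[0,0,0],1],[[0,0,0],[0,0,0],1]]'

```text
time_s: 29.72
position: [0.4819, -0.2738, 0.1126]
tcp_rot: [[1.0, 0.002, 0.0], [0.002, -1.0, -0.0], [0.0, 0.0, -1.0]]
force: [-0.5, 0.2, -0.3]
opening: 0.265
grasp_force: 30.1
```

>>> move_arm --increments '[[[0,0,0.02],[0,0,0],1],[[0,0,0],[0,0,0],1],[[0,0,0],[0,0,0],1]]'

```text
time_s: 29.97
position: [0.4819, -0.2738, 0.1125]
tcp_rot: [[1.0, 0.002, 0.001], [0.002, -1.0, -0.001], [0.001, 0.001, -1.0]]
force: [-1.5, 1.0, 4.7]
opening: 0.264
grasp_force: 30.1
```

Seated with about 5 N at the expected height. I release and retreat.

>>> move_arm --increments '[[[0,0,0],[0,0,0],0.68],[[0,0,0],[0,0,0],0.6],[[0,0,0],[0,0,0],0.4],[[0,0,0],[0,0,0],0.3],[[0,0,0],[0,0,0],0.2],[[0,0,0],[0,0,0],0.2],[[0,0,-0.2],[0,0,0],0.2],[[0,0,-0.5],[0,0,0],0.2],[[0,0,-0.9],[0,0,0],0.2],[[0,0,-0.9],[0,0,0],0.2],[[0,0,-0.9],[0,0,0],0.2],[[-0.6,0,-0.9],[0,0,0],0.2],[[-0.9,0,-0.6],[0,0,0],0.2],[[0,0,0],[0,0,0],0.2],[[0,0,0],[0,0,0],0.2]]'

```text
time_s: 31.22
position: [0.4365, -0.2741, 0.2604]
tcp_rot: [[1.0, 0.001, 0.002], [0.001, -1.0, -0.002], [0.002, 0.002, -1.0]]
force: [-0.2, 0.5, -0.1]
opening: 0.8
grasp_force: 0.0
```

Run:
```python
from h import *
from scipy.optimize import least_squares
p=capture("wrist"); save(p,"w8"); goto([.48,-.27,.25])
g=cv2.GaussianBlur(cv2.cvtColor(p["img"],cv2.COLOR_RGB2GRAY),(3,3),0).astype(np.float32)
W=[];P=np.array([.4815,-.2745]);A=[]
for t in np.radians(np.arange(0,360,3)):
    R=np.arange(.062,.08,.00025)
    uv=np.array([proj(p,[P[0]+r*np.cos(t),P[1]+r*np.sin(t),.103])-.5 for r in R],np.float32)
    l=cv2.remap(g,uv[None,:,0].copy(),uv[None,:,1].copy(),1)[0]; d=l[8:]-l[:-8]; k=abs(d).argmax()
    if abs(d[k])>15: W.append(P+R[k+4]*np.array([np.cos(t),np.sin(t)]))
W=np.array(W); r=least_squares(lambda c:np.hypot(*(W-c[:2]).T)-c[2],[*P,.07],loss="soft_l1",f_scale=.001)
print(len(W),r.x,np.median(abs(r.fun)))
```

```text
t 31.27 pos [ 0.4368 -0.2738  0.2594] yaw 0.09 z [ 0.001 -0.001 -1.   ] op 0.799 gf 0.0 F [-0.3 -0.2 -0.4] units [ 1.44 -0.13  0.32]
112 [ 0.48179989 -0.27345145  0.07014655] 0.0002626707878096504
```

View pics/w8.png

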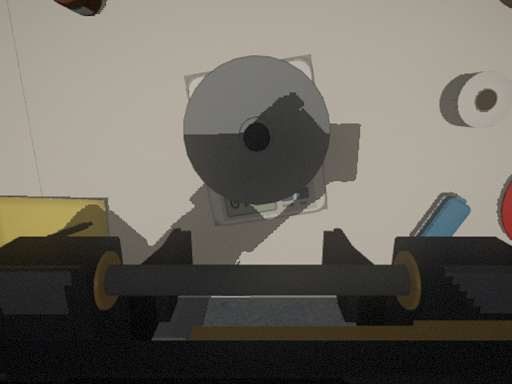

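The lid sits round and level on the glass, centred at (257,131), with its knob at (257,137). The fitted centre is (0.4818, -0.2735) and matches the rim, with the radius as expected. I hand the job in.

```bash
python3 -c "
from rig import *
print(hand_in())"
```

```text
the job is handed in; nothing more can be done
None
```

The large weight stands upright in the middle of the pan and the lid is back on the glass, seated all round; the job was handed in at about 31 s, and `hand_in()` returned no verdict.

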